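Pack the dry pacifier and snap its case shut

TASK

Swing the lid of the white drying box all the way back so that it stays open by itself, lift out the pacifier and stand it, teat up, in the open clear pacifier case. Then press the case's lid down until its catch snaps and holds it shut. Leave the drying box open, and leave the bear clip in it and the things on the grey tray undisturbed where they lie.

Things in the scene. Friction and masses are not known exactly. Their poses are not given: they have to be found in the camera images.
- box: White plastic drying box, fixed to the dresser, 128 (x) x 168 (y) x 50 mm high, open on top under its lid; walls 4 mm, floor 4 mm thick (inside 120 x 160 mm). Origin: centre of its underside; its own x points away from its handle side towards the hinge, z up. The hinge line runs along its y at x = +64 mm, z = +50.5 mm. A pacifier and a bear clip stand in it side by side along y, about 42 mm either side of the middle; which is on which side varies.
- box_lid (a joint): Hinge of the drying box's flat clear lid (128 x 168 x 5 mm, 120 g, white border). 0 = shut, grows as it opens, stop at 1.9 rad. No catch and no spring: below about 1.5 rad it falls shut, past about 1.6 rad it falls back and rests open on its stop.
- box_handle (a point): Middle of the bar of the loop handle on the lid's front edge: a round white bar 10 mm thick along the box's y, clear for 54 mm between its two stems (stems at 32 mm either side), 163 mm from the hinge line and level with the lid; 30 mm of open space lies between the bar and the lid's edge, so fingers can straddle the bar and the bar can turn between them as the lid swings. With the lid shut it is 53.5 mm above the dresser. Turns with the lid.
- paci: The mint silicone pacifier in the drying box, to be packed (22 g), standing on its knob with the teat up. Origin: centre of the knob's underside, z up to the teat. Round knob 28 mm across, 12.5 mm high; above it an oval shield 46 mm (own x) x 36 mm (own y) with round ends, from 12.5 to 17.5 mm up; then a teat 18 mm thick, its tip 42 mm up. It is best pinched by the shield, across the 36 mm.
- clip: Brown plastic spring clip shaped like a bear's head, lying flat in the drying box: 58 (own x) x 40 mm, 12 mm high. Origin: middle of its underside. To be left lying.
- case: Clear plastic pacifier case with a white rim, fixed to the dresser. Lower half 74 (x) x 104 (y) x 22 mm high, open on top, walls 4 mm, floor 4 mm thick (inside 66 x 96 mm). Origin: centre of its underside; its own x points from the catch side to the hinge, z up. The hinge line runs along its y at x = +37 mm, z = +22 mm. A sprung white catch tab, 20 mm wide, stands up to 40 mm high in the middle of the front (x = -41 to -48 mm).
- case_lid (a joint): Hinge of the case's lid, a clear hollow cover 74 x 104 x 36 mm deep. 0 = fully shut, stop at 1.9 rad; starts between 1.15 and 1.85. Below about 1.7 it leans over the case, in the way of a gripper from above. It stays where put between about 1.15 and 1.9; let go lower, a soft hinge spring lifts it again unless the catch has snapped. Snapped, it stays below 0.03.
- case_lid_front (a point): Middle of the front edge of the case lid's outer top: 74 mm from the hinge line along the lid, 36 mm out from the rim plane. Turns with the lid. Shut, the flat top is 58 mm above the dresser. Snapping it shut needs about 8 to 12 N downwards near this edge over the last 10 mm of travel, where a nub on the lid's front pushes past the catch.
- tray: Shallow grey tray, fixed, 240 (x) x 150 (y) x 18 mm, origin at the centre of its underside, floor 5 mm thick; between box and case.
- jar: Glass jar with a metal twist cap, 46 mm across, 85 mm high, on the tray; origin at the centre of its underside. Leave alone.
- spare: A second pacifier, the same as the first, standing on the tray; origin under its knob. Leave alone.
- tongs: Stainless steel tongs, lying on the tray, about 165 (own x) x 45 mm, 12 mm high; origin at the middle of the underside. Leave alone.
Not all that is in view belongs to the job. Leave any green or yellow look-alike of the case alone.

How it is judged:
By the outcome, as a careful person would: the job done as asked, in the order asked, and still so for the second after the job is handed in, with the robot touching nothing.
It also fails if it takes over 70 s, if anything falls off the work surface, if the arm or the gripper's body presses on something with over 40 N, if the wrist force passes 120 N, or if a joint passes its speed limit or range.

ROBOT

A 6-joint arm with a two-finger parallel gripper is mounted at the origin on the work surface. World frame = base frame: x ahead of the robot, y to its left, z up, the work surface at z = 0. Lengths are in m, angles in rad, forces in N, time in s.
With the tool pointing down it reaches from about 0.35 to 0.775 m from the base axis. Payload 5.5 kg.
Tool frame: the origin (TCP) lies on the centre line of the jaws, within the pads' length; the fingertips stand 11 mm ahead of it and the grasp point (between the pads) lies 8 mm behind it (r.tips_ahead is the distance from the TCP to the fingertips, in m); x points along the fingers, y is the direction in which the jaws open and shut, and the axes are right-handed (so a half turn about x gives the same grasp; the last joint's range is limited). The gripper opens to 85 mm and grips with 20 to 120 N. Pads are 22 mm wide; open, the fingers measure 114 mm over their backs; the gripper's body (76 mm by 85 mm) begins 54 mm behind the grasp point. The pads swing forward as they close: fully open they stand 13 mm farther back than shut.
Start: joints at [-1.247, 0.313, 0.046, 1.304, 0, 1.431], TCP at [0.257, -0.514, 0.242] pointing down, gripper open.
Joint ranges: [-2.76, 2.76], [-0.86, 1.69], [-1.03, 1.26], [-2.2, 2.34], [-1.47, 1.5], [-3.14, 3.14]. Speed limits (rad/s): [2.57, 2.57, 3.14, 3.14, 3.14, 3.14].

INTERFACE

Orientations are given as a unit quaternion [w, x, y, z].
In Python, from cell import r gives the robot as it stands.
- The arm moves only by the tool step_arm, never from a script. Its argument "moves" is a list of rows, each a list of 3 entries, a list of its own where there are three numbers: the closure, from 0 (fully open) to 1 (shut), then the shift along the tool's x, y, z in mm, then the turn about the tool's x in rad. A call has 1 to 8 rows; each row is the pose to reach, as a shift and turn from the pose commanded when the call began, along the tool's axes at that moment; what a row does not reach only later rows make up. A row lasts 1/8 s, in which the tool goes at most 62.5 mm and 10.7 degrees, less where a joint would pass 70% of its speed; a pose out of reach is approached as far as the arm can. A call with a gripper value outside its range is refused whole. The fingers move at their own pace and stop on an object; "newtons" is the grip in N (left out, the last holds). Time passes only in rows, so rows that repeat a pose let the fingers close. It gives the time, the measured TCP pose, the force and the opening at its end, in the units of the state.
- r.get_obs(): the state, without advancing time (a new reading comes with each control period).
- r.get_image(name): name is "scene" or "top" or "wrist"; returns the picture (480x640x3 uint8, red, green, blue); there is no depth.
- r.camera_info(name): a dict with "mtx" (3x3 intrinsics, pixels), "k1" (the pictures are not rectified: a ray, as slopes to the right and down, at radius r is drawn at 1 + k1 r^2 times it, then the intrinsics apply), "R" (3x3) and "t" (3): a world point X has camera coordinates R X + t; the wrist camera has in their place "T_tool_cam" (4x4, takes a point from camera to tool coordinates, whose origin is the TCP and whose axes are the tool frame's). Camera axes: x right, y down, z forward; pixel columns grow to the right and rows downward; lengths in m; the calibration is good to about 2 mm. A picture is of the moment at which its call begins: read the wrist's pose just before it. camera_info takes no time and is no camera call.
- r.finish_job(): hands the job in, once; it reports no verdict.
Trained networks look in the newest picture that a camera, given by its name, has taken for a name from the list of things; names that differ only in an ending like _2 or _b are one class to them, and where a whole thing is asked for, a point or a joint stands for the part that bears it (a point fixed in the world has none). Each returns a list of dicts, best first, with "score" (0 to 1); they miss things now and then, are a little off and sometimes report something else, mostly with a low value. They report only what shows in the picture. A call takes as long as a camera call. They do not tell look-alikes from the thing itself.
- r.silhouettes(camera, target): "region" (480x640 bool, what is visible of it).
- r.tip_of(camera, target): "at" ([x, y, z] in m, in world coordinates, good to about 4 mm: a listed point, or the origin of a listed thing).
The state is a dict: "clock": time; "q": joint angles; "dq": joint speeds; "effort": joint torques, N m; "tcp_pos": TCP position; "eef_rot": TCP orientation; "wrist_force": force on the tool from outside, world axes, zero at the start; "torque": the same for the moment, N m; "grip_width": finger opening in m.
Only numpy, scipy, OpenCV 4.12 (cv2) and the standard library are available. Lean on these libraries where they do the work, as an engineer would, in place of code of your own. Each camera call takes 0.05 s, during which the arm holds its last target.

## Working session

There is one attempt and no reset: what is moved stays moved. The work goes in short steps, Python scripts to look and compute and a tool call to move; the robot and the scene stay as the last step left them, time stands still between calls to the robot, and variables do not carry over. Pictures are saved under pics/ and viewed, and the job is handed in when it is done.

Besides the shell and the picture viewer there is one more tool, called after "Request:" as name([rows], argument=value, ...), one row to a line, values as JSON. step_arm: Moves the arm, as the interface text tells. Its arguments: {"type":"object","properties":{"moves":{"type":"array","items":{"type":"array"}},"newtons":{"type":"number"}},"required":["moves"]}

```bash
ls; mkdir -p pics; cat > h.py <<'E'
from cell import r
import numpy as np, cv2
def save(name,fn):
    im=r.get_image(name); cv2.imwrite('pics/'+fn,im[:,:,::-1]); return im
def w2p(name,X):
    c=r.camera_info(name); X=np.atleast_2d(X)
    p=X@np.array(c['R']).T+np.array(c['t']); s=p[:,:2]/p[:,2:]
    s=s*(1+c['k1']*(s**2).sum(1,keepdims=True)); m=np.array(c['mtx'])
    return s@m[:2,:2].T+m[:2,2]
E
python3 - <<'E'
from h import *
np.set_printoptions(precision=4,suppress=True)
save('scene','s0.png');save('top','t0.png')
o=r.get_obs();print(o)
for n in ['box','box_handle','paci','clip','case','case_lid_front','tray','jar','spare','tongs']:
    for d in r.tip_of('top',n)[:3]: print(n,np.round(d['at'],4),round(d['score'],2))
for n in ['box_handle','paci','case','case_lid_front']:
    for d in r.tip_of('scene',n)[:3]: print('scene',n,np.round(d['at'],4),round(d['score'],2))
E
```

```text
pics
{'clock': 0.1, 'q': array([-1.2466,  0.314 ,  0.0451,  1.3036, -0.    ,  1.4312]), 'dq': array([-0.    , -0.0032,  0.002 ,  0.001 ,  0.0001,  0.0009]), 'effort': array([  0.002 , -48.1725,  29.9243,   0.0128,  -0.0001,   0.    ]), 'tcp_pos': array([ 0.2571, -0.5138,  0.2415]), 'eef_rot': array([-0.1619, -0.6881, -0.1631,  0.6882]), 'wrist_force': array([-0.2329, -0.0758,  0.7481]), 'torque': array([ 0.01  , -0.0048,  0.0152]), 'grip_width': 0.08547444865611091}
box [ 0.514  -0.2401  0.0002] 0.89
box_handle [ 0.4219 -0.2716  0.0517] 0.71
case [0.4845 0.2575 0.0016] 0.96
case [ 0.3067  0.2552 -0.0028] 0.92
case [ 0.5402  0.4287 -0.0017] 0.85
case_lid_front [0.5079 0.4471 0.0608] 0.85
case_lid_front [0.5199 0.2477 0.1025] 0.7
case_lid_front [0.2714 0.2695 0.0577] 0.57
tray [0.5374 0.0072 0.0014] 0.84
spare [0.5852 0.0425 0.0044] 0.68
tongs [ 0.5408 -0.0322  0.0042] 0.68
scene box_handle [ 0.4223 -0.2655  0.0525] 0.56
scene box_handle [ 0.5365  0.0108 -0.0005] 0.4
scene case [0.6867 0.2677 0.004 ] 0.81
scene case [ 0.4821  0.2598 -0.0037] 0.57
scene case [0.3017 0.2524 0.0022] 0.57
scene case_lid_front [0.5094 0.4477 0.0568] 0.95
scene case_lid_front [0.6482 0.2882 0.058 ] 0.89
scene case_lid_front [0.2704 0.2706 0.0597] 0.81
```

View pics/s0.png

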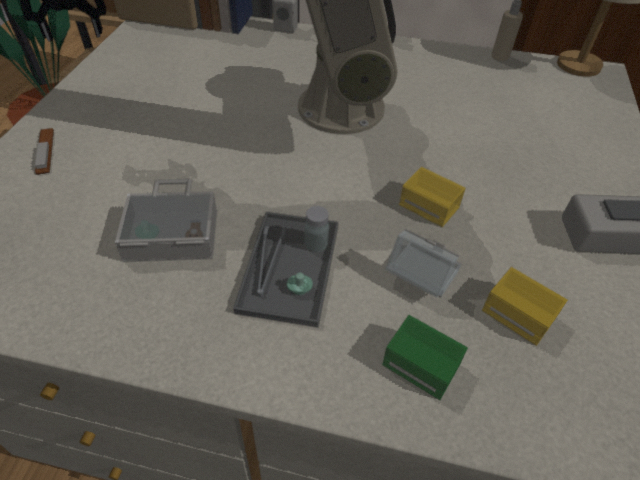

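View pics/t0.png

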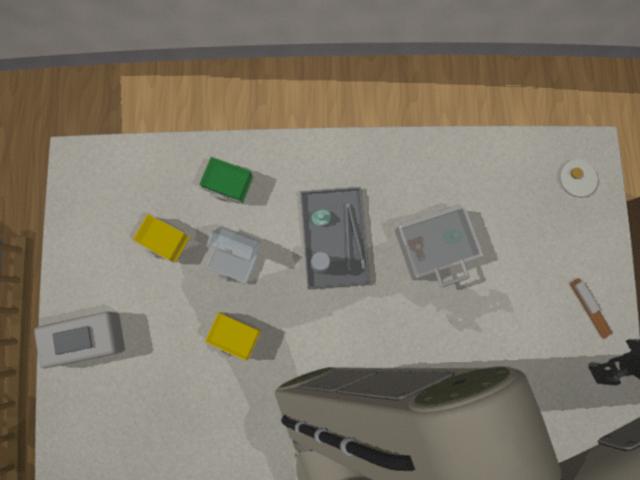

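```bash
python3 - <<'E'
from h import *
t=cv2.imread('pics/t0.png');s=cv2.imread('pics/s0.png')
a=cv2.resize(t[190:310,385:505],(480,480),interpolation=cv2.INTER_CUBIC)
b=cv2.resize(t[210:300,190:280],(480,480),interpolation=cv2.INTER_CUBIC)
cv2.imwrite('pics/c0.png',cv2.resize(np.hstack([a,b]),(800,400)))
a=cv2.resize(s[160:280,100:240],(560,480),interpolation=cv2.INTER_CUBIC)
b=cv2.resize(s[220:310,375:480],(560,480),interpolation=cv2.INTER_CUBIC)
cv2.imwrite('pics/c1.png',cv2.resize(np.hstack([a,b]),(800,343)))
print(r.tips_ahead)
c=r.camera_info('wrist');print(c)
E
```

```text
0.011
{'mtx': array([[365.54837189,   0.        , 329.10989888],
       [  0.        , 365.54837189, 241.99707882],
       [  0.        ,   0.        ,   1.        ]]), 'k1': -0.04100068124333817, 'T_tool_cam': array([[ 1.78437155e-05, -2.99777812e-01,  9.54009048e-01,
        -1.33020469e-01],
       [ 9.99999996e-01,  9.25494050e-05,  1.03778290e-05,
        -1.45476269e-03],
       [-9.14040126e-05,  9.54009043e-01,  2.99777813e-01,
        -7.78922873e-02],
       [ 0.00000000e+00,  0.00000000e+00,  0.00000000e+00,
         1.00000000e+00]])}
```

View pics/c0.png

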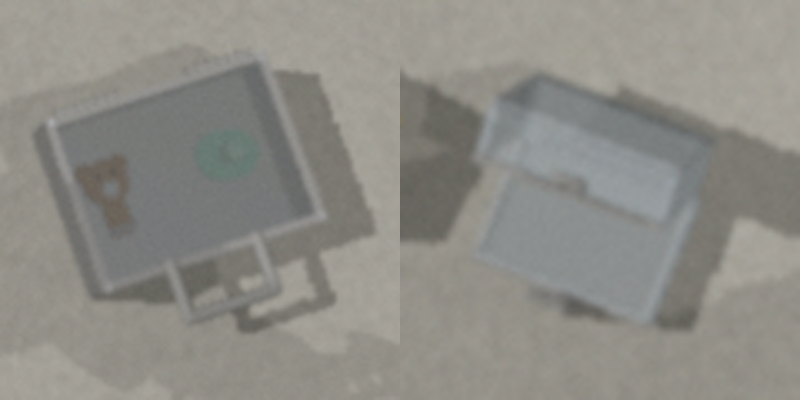

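View pics/c1.png

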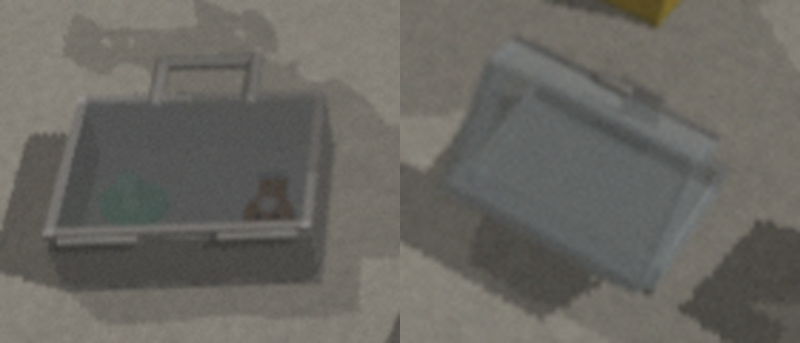

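```bash
cat > fit.py <<'E'
from h import *
from scipy.optimize import least_squares
def W(p,L): 
    c,s=np.cos(p[2]),np.sin(p[2]); L=np.atleast_2d(L)
    return np.c_[p[0]+c*L[:,0]-s*L[:,1],p[1]+s*L[:,0]+c*L[:,1],L[:,2]]
z=.0555
BL=np.array([[.064,.084,z],[.064,-.084,z],[-.064,-.084,z],[-.064,.084,z],[-.099,0,.0535]])
def caselid(th,y,al,out):
    c,s=np.cos(th),np.sin(th)
    return [.037-al*c+out*s,y,.022+al*s+out*c]
E
python3 - <<'E'
from fit import *
np.set_printoptions(precision=4,suppress=True)
bt=np.array([[400,226.6],[462.4,207.1],[482.5,255.1],[416.5,277.6],[456,281.5]])
bs=np.array([[208.5,240.5],[117.5,241.5],[128.7,194.7],[213.8,194],[172.8,180.3]])
for use in ('ts','t','s'):
    f=lambda p:np.concatenate([(w2p('top',W(p,BL))-bt).ravel() if 't' in use else [],(w2p('scene',W(p,BL))-bs).ravel() if 's' in use else []])
    R=least_squares(f,[.514,-.24,.3]);print(use,R.x,R.fun,'handle',W(R.x,BL[4]))
print(bt)
# case
def CL(th): return np.array([[-.037,.052,.022],[-.037,-.052,.022],caselid(th,.052,.074,.036),caselid(th,-.052,.074,.036),caselid(th,.052,0,.036),caselid(th,-.052,0,.036)])
ct=np.array([[208,267.8],[247.4,282.5]])
def sc(u,v): return [375+(u-400)/3.81,220+v/3.81]
cs=np.array([sc(718,135),sc(520,40),sc(645,290),sc(450,183)])
def f(p):
    L=W(p,CL(p[3])); 
    return np.concatenate([(w2p('top',L[:2])-ct).ravel(),(w2p('scene',L[2:])-cs).ravel()])
R=least_squares(f,[.4845,.2575,-.35,1.3]);print(R.x,R.fun)
t=cv2.imread('pics/t0.png');s=cv2.imread('pics/s0.png')
pc=R.x
def draw(P,im,name,k,o,col):
    q=(w2p(name,P)-o)*k
    for a,b in zip(q[:-1],q[1:]): cv2.line(im,tuple(int(v) for v in a),tuple(int(v) for v in b),col,1)
out=[]
for name,im,o in(('top',t,(190,205)),('scene',s,(370,210))):
    o=np.array(o);k=4
    c=cv2.resize(im[o[1]:o[1]+110,o[0]:o[0]+100],None,fx=k,fy=k,interpolation=cv2.INTER_CUBIC)
    L=[[a,b,.022] for a,b in((-.037,-.052),(.037,-.052),(.037,.052),(-.037,.052),(-.037,-.052))]
    draw(W(pc,L),c,name,k,o,(0,0,255))
    for out_ in (0,.036):
        L=[caselid(pc[3],y,a,out_) for a,y in((0,-.052),(.074,-.052),(.074,.052),(0,.052),(0,-.052))]
        draw(W(pc,L),c,name,k,o,(255,0,0) if out_ else (0,255,0))
    L=[[-.041,-.01,.04],[-.048,-.01,.04],[-.048,.01,.04],[-.041,.01,.04],[-.041,-.01,.04]]
    draw(W(pc,L),c,name,k,o,(0,255,255))
    out.append(c)
cv2.imwrite('pics/c2.png',np.hstack(out))
for d in r.tip_of('top','paci')[:3]+r.tip_of('top','clip')[:3]+r.tip_of('scene','paci')[:3]: print(d)
E
```

```text
ts [ 0.5149 -0.2396  0.2936] [-2.5779 -0.5032  1.2171 -2.4267  0.0397  0.4036 -0.8299  0.2669 -1.7386
 -0.546   0.3142 -1.8585 -2.3055  0.2577 -0.7354 -1.4235 -0.1549 -3.0451
  0.5795  0.7663] handle [[ 0.4201 -0.2682  0.0535]]
t [ 0.5135 -0.2413  0.2988] [-1.9018  0.2625  1.7636 -2.0194  0.8537  0.7308  0.1271  0.9616 -0.7773
 -0.0603] handle [[ 0.4189 -0.2704  0.0535]]
s [ 0.5171 -0.2377  0.2885] [ 0.6633 -0.6002 -2.0629  1.1879 -0.161  -0.6498  0.5005 -1.994   1.2603
  1.638 ] handle [[ 0.4222 -0.2658  0.0535]]
[[400.  226.6]
 [462.4 207.1]
 [482.5 255.1]
 [416.5 277.6]
 [456.  281.5]]
[ 0.4859  0.2581 -0.3376  0.8989] [-3.1673 -0.8493 -1.919  -1.9543  0.1491 -0.2352 -3.5913 -0.4286  1.5649
 -2.1703 -1.2537 -0.3456]
```

View pics/c2.png

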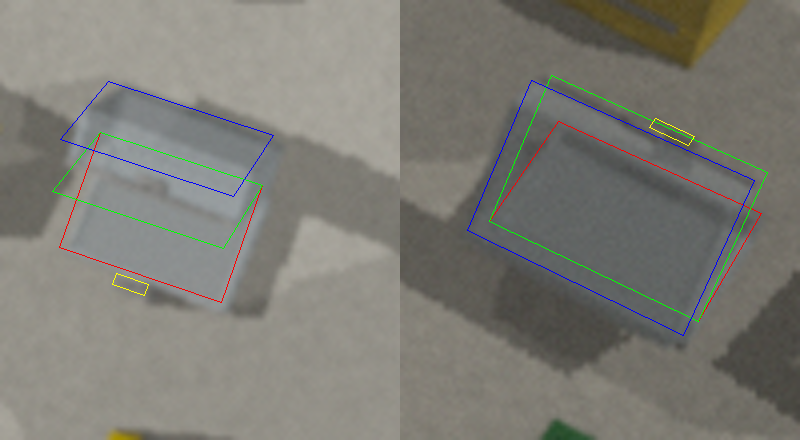

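```bash
cat >> h.py <<'E'
from scipy.spatial.transform import Rotation as Ro
def pose():
    o=r.get_obs();q=o['eef_rot'];return np.array(o['tcp_pos']),Ro.from_quat([q[1],q[2],q[3],q[0]]).as_matrix()
def go(target,jaw=None):
    """shift in tool mm, turn options so jaw axis (tool y) lies along world yaw jaw"""
    p,R=pose(); s=R.T@(np.array(target)-p)*1000
    print('pos',np.round(p*1000,1),'shift',np.round(s,1),'x',np.round(R[:,0],3),'jawyaw',round(np.arctan2(R[1,1],R[0,1]),3))
    if jaw is not None:
        a=np.array([np.cos(jaw),np.sin(jaw),0]); t=np.arctan2(R[:,2]@a,R[:,1]@a)
        print('turn',round(t,3),'or',round(t-np.pi*np.sign(t),3),'q6',r.get_obs()['q'][5])
def wrist_px(X,p,R):
    c=r.camera_info('wrist');T=np.array(c['T_tool_cam'])
    X=np.atleast_2d(X); l=(X-p)@R; q=(l-T[:3,3])@T[:3,:3]; s=q[:,:2]/q[:,2:]
    s=s*(1+c['k1']*(s**2).sum(1,keepdims=True)); m=np.array(c['mtx'])
    return s@m[:2,:2].T+m[:2,2]
E
python3 - <<'E'
from h import *
go([.421,-.269,.16],.294)
p,R=pose();print(R)
E
```

```text
pos [ 257.2 -514.3  242.3] shift [  82.3 -146.1 -256.2] x [ 0. -0. -1.] jawyaw -1.107
turn -1.401 or 1.741 q6 1.4311863743992137
[[ 5.25272038e-05  4.47363355e-01 -8.94352294e-01]
 [-1.39120430e-04 -8.94352283e-01 -4.47363358e-01]
 [-9.99999989e-01  1.47921422e-04  1.52595574e-05]]
```

Request:
step_arm([
  [0,[10,-18,-32],-0.175],
  [0,[21,-37,-64],-0.35],
  [0,[31,-55,-96],-0.525],
  [0,[41,-73,-128],-0.7],
  [0,[52,-91,-160],-0.875],
  [0,[62,-110,-192],-1.05],
  [0.3,[72,-128,-224],-1.225],
  [0.7,[82,-146,-256],-1.4],
])

```text
clock: 1.95
tcp_pos: [0.4215, -0.2682, 0.1602]
eef_rot: [0.569, 0.42, 0.569, -0.42]
wrist_force: [1.1, -0.5, 0.7]
grip_width: 0.0515
```

```bash
python3 - <<'E'
from h import *
from fit import W
p,R=pose(); im=save('wrist','w1.png')
pb=[.5145,-.24,.294]
print(p,R[:,1],wrist_px(W(pb,[[-.099,y,.0535] for y in(-.032,0,.032)]),p,R), r.get_obs()['grip_width'],r.get_obs()['clock'])
for d in r.tip_of('wrist','box_handle')[:2]+r.tip_of('top','box_handle')[:2]: print(d)
E
```

```text
[ 0.42151193 -0.26824742  0.16015721] [9.55720268e-01 2.94276546e-01 2.87487527e-04] [[324.93221604 288.33989805]
 [324.99217281 245.89767048]
 [325.06201585 200.0740426 ]] 0.04386119318469469 2.0
{'at': [0.4219, -0.2716, 0.0517], 'score': 0.71}
```

View pics/w1.png

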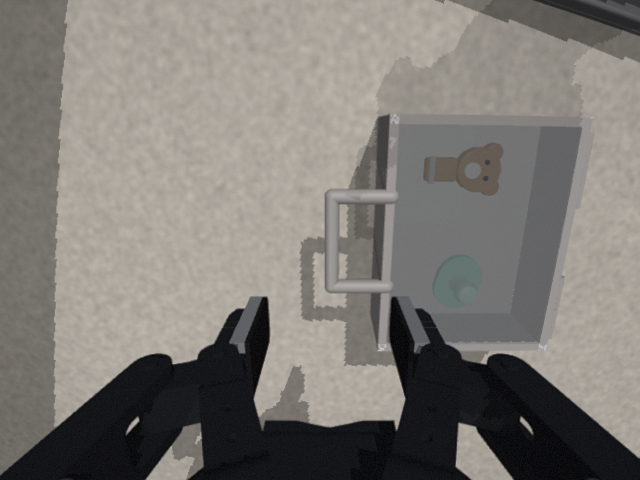

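```bash
python3 - <<'E'
from fit import *
np.set_printoptions(precision=4,suppress=True)
p,R=pose()
L=np.vstack([BL[:4],[[-.099,.032,.0535],[-.099,-.032,.0535]]])
px=np.array([[591,118],[547,348],[381,349],[390,115],[332,194],[332,288]])
f=lambda q:(wrist_px(W(q,L),p,R)-px).ravel()
Rr=least_squares(f,[.5145,-.24,.294],loss='soft_l1');print(Rr.x,f(Rr.x).reshape(-1,2),W(Rr.x,BL[4]))
E
```

```text
[ 0.5186 -0.2356  0.2997] [[ 0.3797 -1.3943]
 [-0.8241  0.2076]
 [-1.4627  1.3976]
 [-0.4442 -0.1718]
 [ 0.9448  3.6707]
 [ 1.0559 -1.5898]] [[ 0.424  -0.2648  0.0535]]
```

```bash
python3 - <<'E'
from h import *
go([.424,-.2648,.0525],.2997)
E
```

```text
pos [ 421.2 -267.7  159.9] shift [107.4   3.6  -1.8] x [-0.001  0.001 -1.   ] jawyaw 0.295
turn -0.004 or 3.137 q6 0.5484661389425793
```

Request:
step_arm([
  [0.7,[25,3.5,-2],0],
  [0.7,[60,3.5,-2],0],
  [0.7,[60,3.5,-2],0],
], newtons=20)

```text
clock: 2.48
tcp_pos: [0.4218, -0.2658, 0.0986]
eef_rot: [0.566, 0.422, 0.569, -0.422]
wrist_force: [-0.3, -0.4, -0.1]
grip_width: 0.0257
```

```bash
python3 - <<'E'
from h import *
p,R=pose(); im=save('wrist','w2.png');print(p)
E
```

```text
[ 0.42175026 -0.26578228  0.09856872]
```

View pics/w2.png

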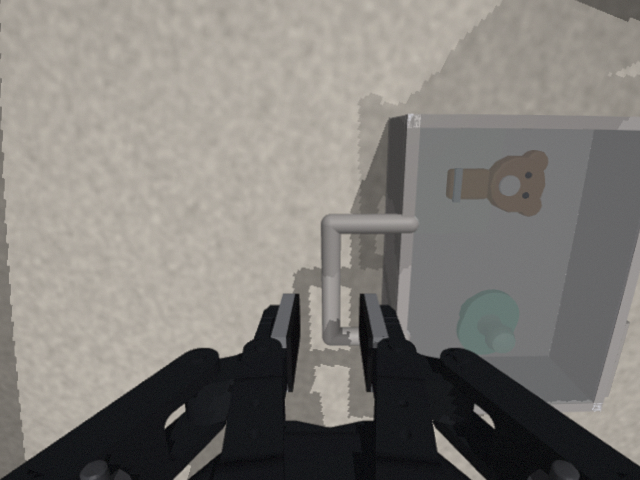

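```bash
python3 - <<'E'
from h import *
go([.424,-.2648,.0525],.2997)
go([.424,-.2648,.0525],.2997)
p,R=pose();print(wrist_px([[.424,-.2648,.0535]],p,R))
E
```

```text
pos [ 422.7 -266.5  100.1] shift [47.6  1.8 -1.2] x [-0.002  0.001 -1.   ] jawyaw 0.291
turn -0.009 or 3.133 q6 0.5566622968455973
pos [ 422.7 -266.5  100.1] shift [47.6  1.8 -1.2] x [-0.002  0.001 -1.   ] jawyaw 0.291
turn -0.009 or 3.133 q6 0.5566622968455973
[[330.76491391 279.07089164]]
```

Projection of the handle (331,279) agrees with the picture (bar at u≈332, stems at 222/340). Descend and close.

Request:
step_arm([
  [0.72,[25,2,-1],-0.01],
  [0.72,[47.5,2,-1],-0.01],
  [0.72,[47.5,2,-1],-0.01],
  [1,[47.5,2,-1],-0.01],
  [1,[47.5,2,-1],-0.01],
  [1,[47.5,2,-1],-0.01],
], newtons=30)

```text
clock: 3.28
tcp_pos: [0.4228, -0.2663, 0.0541]
eef_rot: [0.569, 0.417, 0.57, -0.422]
wrist_force: [-9.7, -4.8, 1.7]
grip_width: 0.0088
```

```bash
python3 - <<'E'
from h import *
p,R=pose(); im=save('wrist','w3.png');print(p,r.get_obs())
E
```

```text
[ 0.42278636 -0.26633301  0.05411564] {'clock': 3.325, 'q': array([-0.71934222,  0.31303672, -0.44956899,  0.80962666, -0.0062127 ,
        0.55084472]), 'dq': array([-6.39214949e-04, -2.38164377e-03,  5.29683902e-04, -3.32491529e-06,
        1.29226977e-03,  1.15008760e-03]), 'effort': array([ 4.64030296e+00, -4.27800930e+01,  2.69929272e+01, -1.90110750e+00,
        2.90724702e+00, -3.12565151e-02]), 'tcp_pos': array([ 0.42279349, -0.26636618,  0.05412351]), 'eef_rot': array([ 0.56853974,  0.41734365,  0.56992124, -0.42163565]), 'wrist_force': array([-9.18888967, -4.01119251,  0.89185388]), 'torque': array([-0.93843984,  2.04640622, -0.04418171]), 'grip_width': 0.00877265909122407}
```

View pics/w3.png

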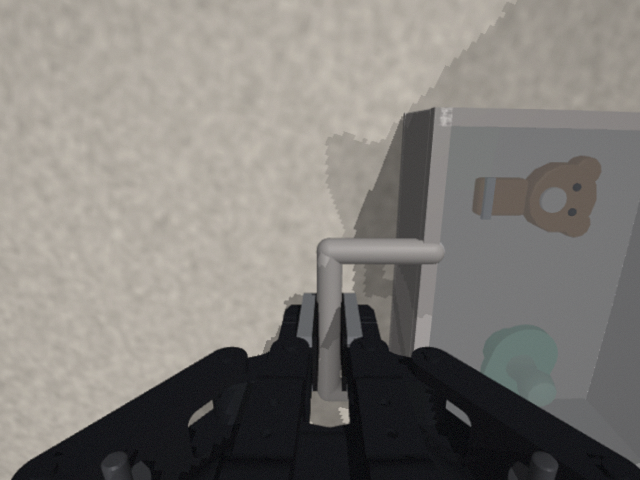

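Request:
step_arm([
  [1,[-20,0.5,0],0],
  [1,[-40,4.5,0],0],
  [1,[-59.5,11,0],0],
  [1,[-78,20,0],0],
  [1,[-95,31,0],0],
  [1,[-110,44.5,0],0],
  [1,[-124,59.5,0],0],
  [1,[-136,76,0],0],
])

```text
clock: 4.32
tcp_pos: [0.4973, -0.2438, 0.1927]
eef_rot: [0.57, 0.418, 0.568, -0.421]
wrist_force: [-4.6, -2.7, 5.7]
grip_width: 0.0088
```

```bash
python3 - <<'E'
from h import *
p,R=pose(); im=save('scene','s3.png');print(p,r.get_obs()['grip_width'],r.get_obs()['wrist_force'])
E
```

```text
[ 0.49731621 -0.24376885  0.19272194] 0.0085172359209386 [-5.25941314  0.87344921 11.57420784]
```

View pics/s3.png

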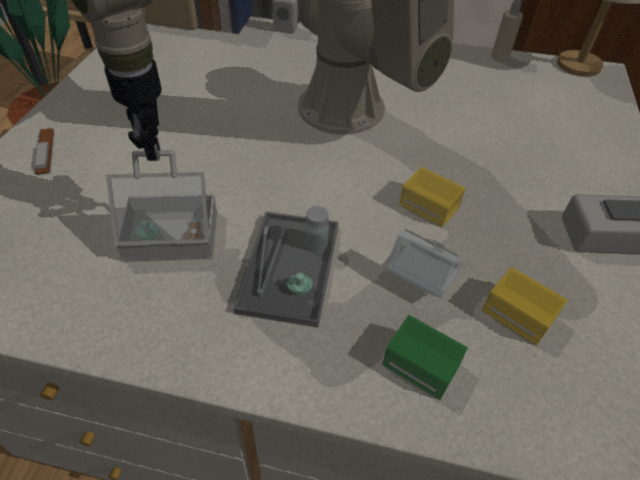

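Request:
step_arm([
  [1,[-9.5,18,0],0],
  [1,[-17,37,0],0],
  [1,[-22,57,0],0],
  [1,[-24,77,0],0],
  [1,[-24,97,0],0],
  [1,[-21,117,0],0],
  [1,[-19,125,0],0],
  [1,[-19,125,0],0],
])

```text
clock: 5.38
tcp_pos: [0.6192, -0.2061, 0.2105]
eef_rot: [0.572, 0.419, 0.567, -0.419]
wrist_force: [2.5, -4.0, 4.1]
grip_width: 0.0084
```

```bash
python3 - <<'E'
from h import *
p,R=pose(); im=save('scene','s4.png');print(p,r.get_obs()['grip_width'],r.get_obs()['wrist_force'])
E
```

```text
[ 0.61919143 -0.20614926  0.21047303] 0.0083671480914874 [ 2.80189834 -3.25525093  5.52026065]
```

View pics/s4.png

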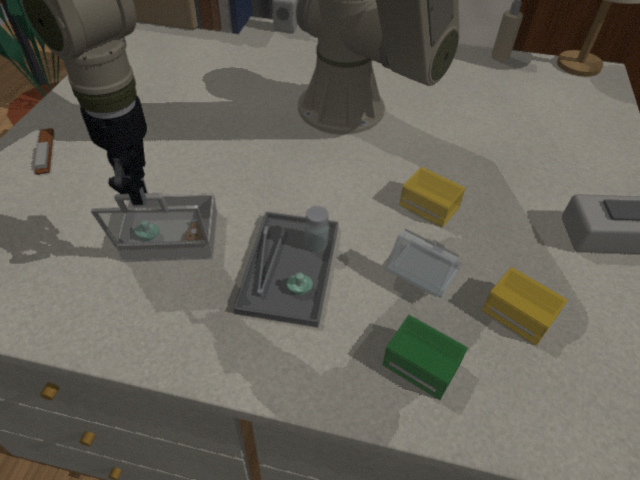

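Request:
step_arm([
  [0.5,[-19,0,0],0],
  [0.5,[-19,0,0],0],
  [0.5,[-19,0,0],0],
  [0.5,[-60,-5,0],0],
  [0.5,[-80,-15,0],0],
  [0.3,[-80,-50,0],0],
  [0.3,[-80,-100,0],0],
  [0.3,[-80,-150,0],0],
])

```text
clock: 6.42
tcp_pos: [0.4723, -0.2493, 0.2868]
eef_rot: [0.569, 0.419, 0.57, -0.419]
wrist_force: [-0.3, -0.9, 1.3]
grip_width: 0.06
```

```bash
python3 - <<'E'
from h import *
p,R=pose(); im=save('scene','s5.png');save('wrist','w5.png');print(p,r.get_obs()['grip_width'],r.get_obs()['wrist_force'])
for c in('wrist','top','scene'):
  if c=='top': save('top','t5.png')
  for d in r.tip_of(c,'paci')[:3]: print(c,d)
E
```

```text
[ 0.47227243 -0.24930195  0.2867988 ] 0.06013071856014897 [-0.54336662  0.23319702  0.26958135]
wrist {'at': [0.5321, -0.277, 0.0058], 'score': 0.9}
top {'at': [0.5358, -0.2806, 0.0017], 'score': 0.7}
```

View pics/s5.png

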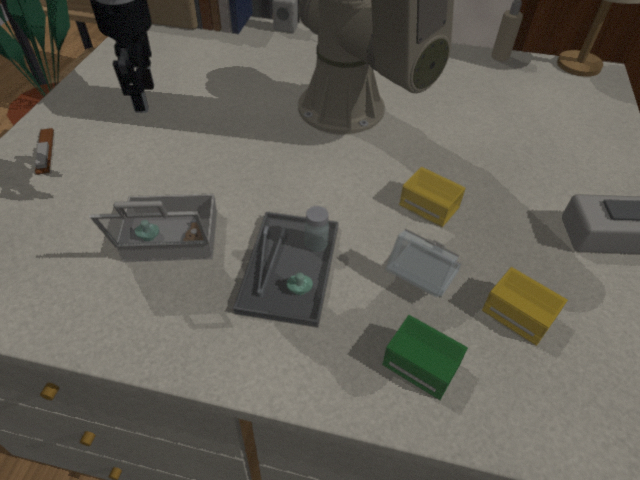

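View pics/w5.png

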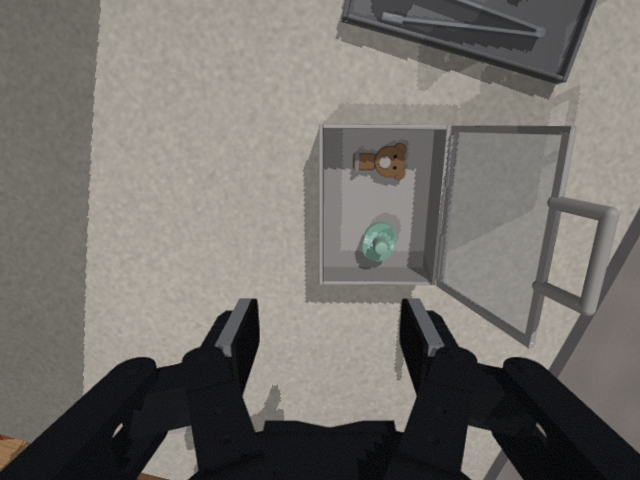

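Request:
step_arm([
  [0,[50,20,0],0],
  [0,[90,40,0],0],
  [0,[90,40,0],0],
])

```text
clock: 7.1
tcp_pos: [0.5119, -0.2354, 0.1938]
eef_rot: [0.568, 0.418, 0.573, -0.418]
wrist_force: [0.0, -0.8, 1.0]
grip_width: 0.0852
```

```bash
cat >> h.py <<'E'
def wrist_ray(u,v,z,p,R):
    """pixel -> world at height z"""
    c=r.camera_info('wrist');T=np.array(c['T_tool_cam']);m=np.array(c['mtx'])
    d=((np.atleast_2d([u,v]) if np.isscalar(u) else np.c_[u,v])-m[:2,2])/[m[0,0],m[1,1]]
    s=d.copy()
    for _ in range(10): s=d/(1+c['k1']*(s**2).sum(1,keepdims=True))
    D=np.c_[s,np.ones(len(s))]@T[:3,:3].T@R.T; o=R@T[:3,3]+p
    return o+D*((z-o[2])/D[:,2])[:,None]
E
python3 - <<'E'
from h import *
p,R=pose(); im=save('wrist','w6.png');print(p,R[:,1])
for d in r.tip_of('wrist','paci')[:3]: print(d)
S=r.silhouettes('wrist','paci')
for s in S[:2]:
    g=s['region'].astype(np.uint8); print(s['score'],g.sum())
g=S[0]['region'].astype(np.uint8)
cnt=max(cv2.findContours(g,0,1)[0],key=cv2.contourArea)
print(cv2.fitEllipse(cnt),cv2.boundingRect(cnt))
c=cnt[:,0].astype(float); w=wrist_ray(c[:,0],c[:,1],.0215,p,R)[:,:2]
print('world ellipse',cv2.fitEllipse((w*1000).astype(np.float32)))
cv2.drawContours(im,[cnt],-1,(255,0,0),1)
x,y,ww,hh=cv2.boundingRect(cnt);y0=max(0,y-40);x0=max(0,x-60)
cv2.imwrite('pics/w6c.png',cv2.resize(im[y0:y+hh+40,x0:x+ww+60,::-1],None,fx=3,fy=3))
E
```

```text
[ 0.51192961 -0.23544555  0.19384937] [ 0.9535785   0.30111317 -0.00434681]
{'at': [0.535, -0.2777, 0.0051], 'score': 0.94}
0.92 1646
((338.9934997558594, 272.1153869628906), (40.58296585083008, 49.631343841552734), 18.844566345214844) (318, 248, 43, 49)
world ellipse ((534.3593139648438, -276.1458740234375), (36.75057601928711, 47.60506057739258), 4.568803787231445)
```

View pics/w6c.png

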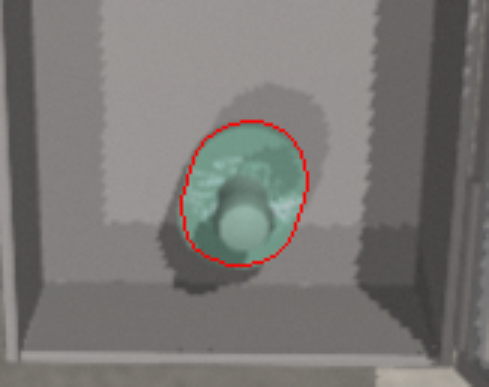

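```bash
python3 - <<'E'
from h import *
go([.475,.265,.24],1.23)
E
```

```text
pos [ 512.9 -237.7  198.9] shift [ -41.6  114.3 -491. ] x [ 0.001 -0.001 -1.   ] jawyaw 0.304
turn -0.926 or 2.215 q6 0.6910150036276808
```

Request:
step_arm([
  [0,[-41,0,0],0],
  [0,[-50,15,-55],-0.1],
  [0,[-50,28,-110],-0.23],
  [0,[-50,42,-165],-0.36],
  [0.3,[-50,56,-220],-0.5],
  [0.6,[-50,70,-275],-0.62],
  [1,[-50,82,-330],-0.75],
  [1,[-50,95,-385],-0.87],
])

```text
clock: 8.25
tcp_pos: [0.4885, 0.1598, 0.2504]
eef_rot: [0.695, 0.139, 0.692, -0.138]
wrist_force: [1.1, 0.6, 0.3]
grip_width: 0.0119
```

```bash
python3 - <<'E'
from h import *
go([.475,.265,.24],1.23)
E
```

```text
pos [488.5 159.8 250.4] shift [ 10.4  91.9 -53. ] x [ 0.005  0.001 -1.   ] jawyaw 1.176
turn -0.054 or 3.088 q6 0.5543522347031645
```

Request:
step_arm([
  [1,[5,46,-27],-0.05],
  [1,[10,92,-53],-0.05],
  [1,[10,92,-53],-0.05],
])

```text
clock: 8.62
tcp_pos: [0.4745, 0.2666, 0.2395]
eef_rot: [0.698, 0.121, 0.696, -0.12]
wrist_force: [-0.4, -0.4, 0.5]
grip_width: -0.0003
```

```bash
python3 - <<'E'
from h import *
p,R=pose(); im=save('wrist','w7.png');print(p,R[:,1],r.get_obs()['grip_width'])
for n in('case','case_lid_front'):
  for d in r.tip_of('wrist',n)[:3]: print(n,d)
E
```

```text
[0.47453068 0.2666414  0.23949384] [0.33605142 0.94184078 0.00232065] 0.00014261481811983612
case {'at': [0.4824, 0.2571, 0.0018], 'score': 0.93}
case {'at': [0.3039, 0.2577, 0.0027], 'score': 0.82}
case {'at': [0.5397, 0.4286, -0.0018], 'score': 0.78}
case_lid_front {'at': [0.5185, 0.2421, 0.0998], 'score': 0.91}
case_lid_front {'at': [0.5069, 0.4466, 0.0567], 'score': 0.74}
case_lid_front {'at': [0.6475, 0.2838, 0.0593], 'score': 0.53}
```

View pics/w7.png

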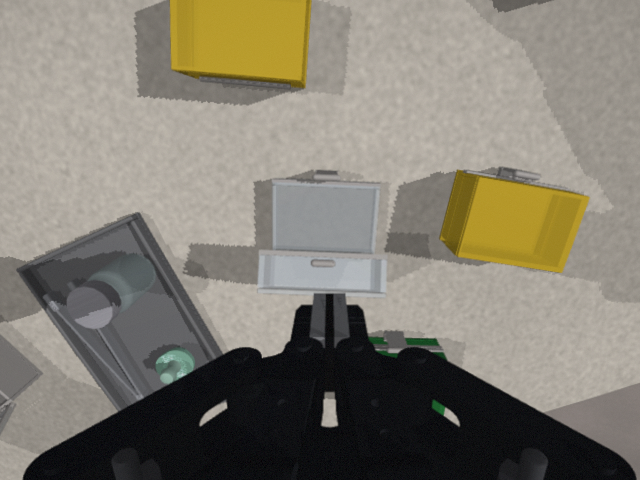

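```bash
cat > casefit.py <<'E'
from fit import *
np.set_printoptions(precision=4,suppress=True)
def CL(th): return np.array([[-.037,.052,.022],[-.037,-.052,.022],caselid(th,.052,.074,0),caselid(th,-.052,.074,0),caselid(th,.052,.074,.036),caselid(th,-.052,.074,.036),[-.0445,0,.04]])
E
python3 - <<'E'
from casefit import *
p,R=pose()
# image right = tool y = case +y
px=np.array([[380.5,182],[272,182],[386,257],[257.5,252],[386,294],[257.5,292],[325.5,175]])
f=lambda q:(wrist_px(W(q,CL(q[3])),p,R)-px).ravel()
for th in(1.2,1.6):
  s=least_squares(f,[.4845,.2575,-.34,th],loss='soft_l1');print(s.x,s.cost,f(s.x).reshape(-1,2))
print(caselid(s.x[3],0,.074,0))
im=cv2.imread('pics/w7.png')
cv2.imwrite('pics/w7c.png',cv2.resize(im[155:315,240:400],None,fx=4,fy=3.7,interpolation=cv2.INTER_CUBIC))
E
```

```text
[ 0.4834  0.2575 -0.378   1.2103] 12.661916059022655 [[-0.8757  0.5456]
 [-1.1202 -2.6904]
 [ 0.7729 -3.1244]
 [ 1.5896 -1.6913]
 [-0.1333  4.2452]
 [-0.026   2.8036]
 [-0.1164  0.4093]]
[ 0.4834  0.2575 -0.378   1.2103] 12.66191605905401 [[-0.8757  0.5456]
 [-1.1202 -2.6904]
 [ 0.7729 -3.1244]
 [ 1.5896 -1.6913]
 [-0.1333  4.2452]
 [-0.026   2.8036]
 [-0.1164  0.4093]]
[np.float64(0.010895220941798511), 0, np.float64(0.09124262061998004)]
```

View pics/w7c.png

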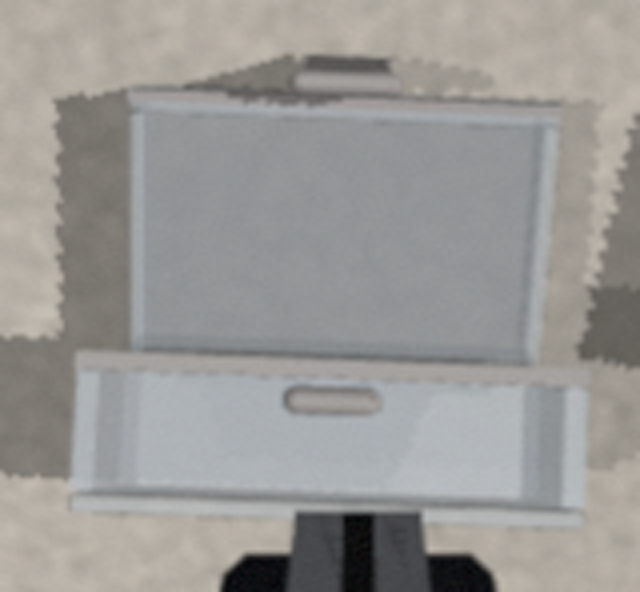

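```bash
python3 - <<'E'
from casefit import *
p,R=pose()
px=np.array([[379.5,183],[273,179.5],[387,254],[259,250],[386,297],[258,293],[326.5,175]])
f=lambda q:(wrist_px(W(q,CL(q[3])),p,R)-px).ravel()
s=least_squares(f,[.4845,.2575,-.34,1.2]);print(s.x,s.cost,f(s.x).reshape(-1,2))
q=s.x
print(caselid(q[3],0,.074,0),W(q,caselid(q[3],0,.074,0)))
# start of push: fingers at case x=-20?, tips z .07 -> TCP .081
go(W(q,[-.015,0,.081])[0],q[2]+np.pi/2)
go(W(q,[.05,0,.081])[0],q[2]+np.pi/2)
E
```

```text
[ 0.4836  0.2579 -0.384   1.2007] 2.9480468207595183 [[ 0.8245 -0.048 ]
 [-1.3911 -0.4406]
 [ 0.2604 -0.5506]
 [ 0.6258 -0.8437]
 [ 0.1817  0.8267]
 [-0.3159  0.6804]
 [-0.2929  0.4951]]
[np.float64(0.01023706190685374), 0, np.float64(0.09099090624584097)] [[0.4931 0.2541 0.091 ]]
pos [475.3 263.2 239.2] shift [158.2  -1.7  -5.7] x [ 0.002  0.    -1.   ] jawyaw 1.223
turn 0.036 or -3.106 q6 0.7062005073052642
pos [475.3 263.2 239.2] shift [158.3  -4.   59.3] x [ 0.002  0.    -1.   ] jawyaw 1.223
turn 0.036 or -3.106 q6 0.7062005073052642
```

Request:
step_arm([
  [1,[50,-2,-9],0.036],
  [1,[110,-2,-9],0.036],
  [1,[158,-2,-9],0.036],
  [1,[158,-2,-9],0.036],
  [1,[158,-2,5],0.036],
  [1,[158,-3,15],0.036],
  [1,[158,-3,25],0.036],
  [1,[158,-3,35],0.036],
])

```text
clock: 9.78
tcp_pos: [0.5079, 0.2486, 0.0807]
eef_rot: [0.695, 0.135, 0.694, -0.135]
wrist_force: [0.6, 0.1, 0.4]
grip_width: 0.0
```

```bash
python3 - <<'E'
from h import *
q=[.4836,.2579,-.384]
from fit import W
go(W(q,[.046,0,.081])[0],q[2]+np.pi/2)
save('scene','s8.png')
E
```

```text
pos [507.9 248.6  80.7] shift [-0.3 -0.5 20. ] x [ 0.001  0.    -1.   ] jawyaw 1.187
turn -0.0 or 3.142 q6 0.6973890902103879
```

View pics/s8.png

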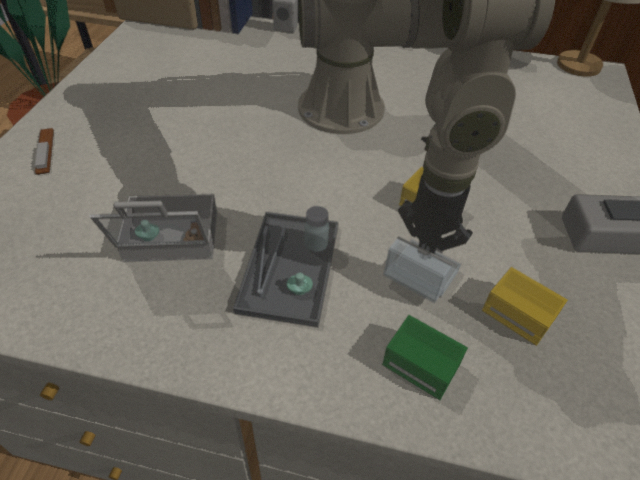

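Request:
step_arm([
  [1,[0,0,10],0],
  [1,[0,0,20],0],
  [1,[0,0,25],0],
  [1,[0,0,25],0],
  [1,[0,0,-5],0],
  [0.5,[-60,0,-30],0],
  [0,[-120,0,-60],0],
  [0,[-150,0,-60],0],
])

```text
clock: 10.82
tcp_pos: [0.45, 0.2721, 0.2329]
eef_rot: [0.695, 0.135, 0.693, -0.134]
wrist_force: [0.9, 0.3, -0.5]
grip_width: 0.0548
```

```bash
python3 - <<'E'
from h import *
p,R=pose(); im=save('wrist','w9.png');print(p,R[:,1],r.get_obs()['grip_width'])
E
```

```text
[0.45000153 0.27211604 0.23293322] [0.3727248  0.92793994 0.0019212 ] 0.06169971326071624
```

View pics/w9.png

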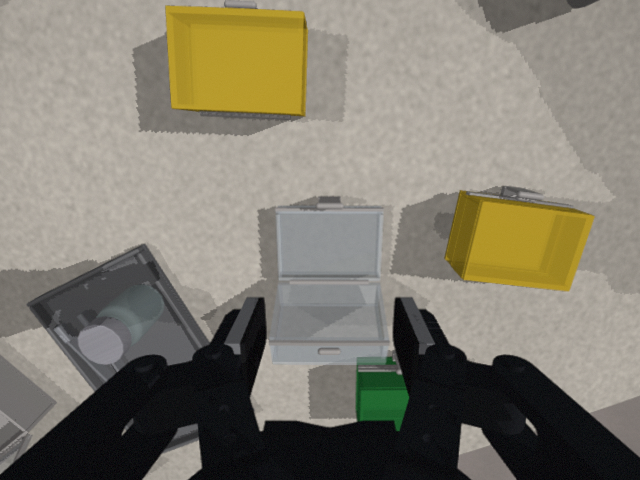

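```bash
python3 - <<'E'
from casefit import *
p,R=pose()
px=np.array([[383.5,207],[276.5,207],[389,342],[270,344],[388,359],[272,363],[329,200]])
f=lambda q:(wrist_px(W(q,CL(q[3])),p,R)-px).ravel()
s=least_squares(f,[.4845,.2575,-.34,1.8]);print(s.x,s.cost,f(s.x).reshape(-1,2))
go([.5345,-.2765,.24],.08)
E
```

```text
[ 0.4864  0.2629 -0.378   2.0483] 30.222201806102444 [[-0.8439 -0.3442]
 [-0.9221  0.237 ]
 [-0.6951 -0.896 ]
 [ 1.9338 -2.02  ]
 [-4.0628  0.9957]
 [ 4.1751 -2.163 ]
 [ 0.2734  3.1495]]
pos [452.1 272.8 237.4] shift [  -3.7 -478.9  281.3] x [ 0.009  0.003 -1.   ] jawyaw 1.189
turn 1.109 or -2.033 q6 0.7731437344014024
```

Request:
step_arm([
  [0,[-10,-50,25],0.13],
  [0,[-10,-103,55],0.26],
  [0,[-10,-155,85],0.4],
  [0,[-10,-207,115],0.55],
  [0,[-10,-260,145],0.7],
  [0,[-10,-315,177],0.83],
  [0,[-10,-367,208],0.97],
  [0.2,[-10,-420,240],1.109],
])

```text
clock: 11.88
tcp_pos: [0.5163, -0.2103, 0.2399]
eef_rot: [0.518, 0.481, 0.518, -0.481]
wrist_force: [1.3, 0.2, 0.7]
grip_width: 0.0695
```

```bash
python3 - <<'E'
from h import *
go([.5345,-.2765,.18],.08)
E
```

```text
pos [ 516.3 -210.3  239.9] shift [60.  13.3 67.3] x [ 0.001 -0.001 -1.   ] jawyaw 0.073
turn -0.007 or 3.135 q6 0.9669366582950547
```

Request:
step_arm([
  [0.33,[20,6,35],-0.007],
  [0.33,[60,13,67],-0.007],
  [0.33,[90,13,67],-0.007],
  [0.33,[90,13,67],-0.007],
  [0.33,[90,13,67],-0.007],
])

```text
clock: 12.5
tcp_pos: [0.5348, -0.2738, 0.151]
eef_rot: [0.521, 0.478, 0.52, -0.478]
wrist_force: [-0.2, -0.1, 0.1]
grip_width: 0.0574
```

```bash
python3 - <<'E'
from h import *
p,R=pose(); im=save('wrist','w10.png');print(p,R[:,1],r.get_obs()['grip_width'])
S=r.silhouettes('wrist','paci')
g=S[0]['region'].astype(np.uint8)
cnt=max(cv2.findContours(g,0,1)[0],key=cv2.contourArea)
c=cnt[:,0].astype(float); w=wrist_ray(c[:,0],c[:,1],.0215,p,R)[:,:2]
print('world ellipse',cv2.fitEllipse((w*1000).astype(np.float32)),cv2.boundingRect(cnt))
print(wrist_px([[.5345,-.2765,.0215],[.5345,-.2765,.046]],p,R), r.tip_of('wrist','paci')[:1])
go([.5345,-.2765,.018],.08)
E
```

```text
[ 0.53482308 -0.27384538  0.1509733 ] [9.96355037e-01 8.52982577e-02 9.20635249e-04] 0.05776179524536721
world ellipse ((534.2928466796875, -276.9592590332031), (36.98128128051758, 46.74697494506836), 2.507378578186035) (303, 211, 49, 59)
[[327.38224742 240.02154781]
 [327.2826237  250.5716039 ]] [{'at': [0.5326, -0.2807, 0.0011], 'score': 0.76}]
pos [ 535.4 -274.   151.8] shift [133.8  -1.4   2.2] x [ 0.003 -0.002 -1.   ] jawyaw 0.086
turn 0.006 or -3.136 q6 0.8786834618112969
```

View pics/w10.png

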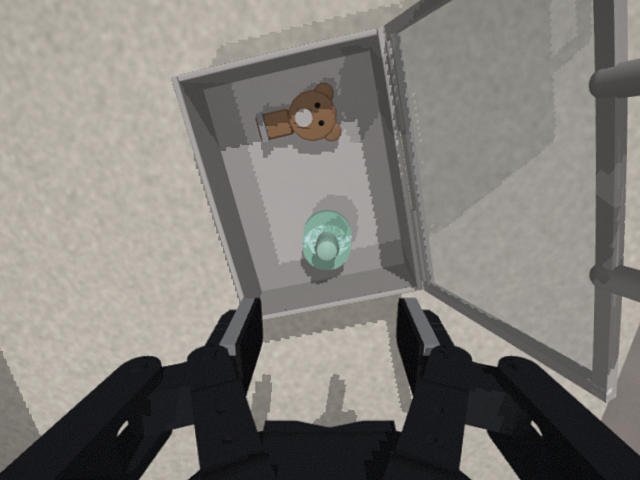

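Request:
step_arm([
  [0.33,[45,-1.5,2.5],0.02],
  [0.33,[90,-1.5,2.5],0.02],
  [0.33,[120,-1.5,2.5],0.02],
  [0.33,[134,-1.5,2.5],0.02],
  [0.33,[134,-1.5,2.5],0.02],
])

```text
clock: 13.28
tcp_pos: [0.5332, -0.2763, 0.016]
eef_rot: [0.516, 0.483, 0.516, -0.483]
wrist_force: [-0.8, 0.2, -0.2]
grip_width: 0.0574
```

```bash
python3 - <<'E'
from h import *
go([.5343,-.277,.018],.06)
p,R=pose(); im=save('wrist','w11.png');print(r.get_obs()['wrist_force'],r.get_obs()['grip_width'])
E
```

```text
pos [ 533.2 -276.3   16. ] shift [-2.   1.   0.8] x [-0.  0. -1.] jawyaw 0.065
turn 0.005 or -3.136 q6 0.893864002249475
[-0.79392881  0.79187079 -0.0084523 ] 0.057113823849478246
```

View pics/w11.png

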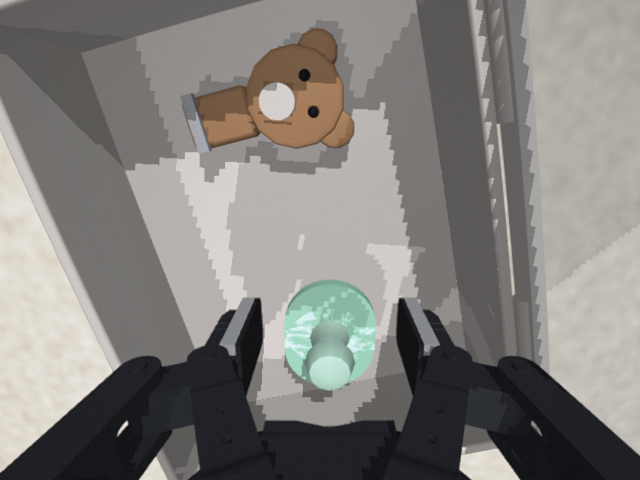

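Request:
step_arm([
  [0.33,[-1.5,1,0.5],0],
  [1,[-1.5,1,0.5],0],
  [1,[-1.5,1,0.5],0],
  [1,[-1.5,1,0.5],0],
  [1,[-20,1,0.5],0],
  [1,[-45,1,0.5],0],
], newtons=35)

```text
clock: 14.08
tcp_pos: [0.5335, -0.2765, 0.0608]
eef_rot: [0.515, 0.483, 0.517, -0.484]
wrist_force: [-0.0, 0.6, 0.3]
grip_width: 0.0347
```

```bash
python3 - <<'E'
from h import *
p,R=pose(); im=save('wrist','w12.png');print(p,r.get_obs()['wrist_force'],r.get_obs()['grip_width'])
E
```

```text
[ 0.53353037 -0.27649477  0.06079822] [-0.08715434 -0.67635758  1.62903218] 0.03472246177211452
```

View pics/w12.png

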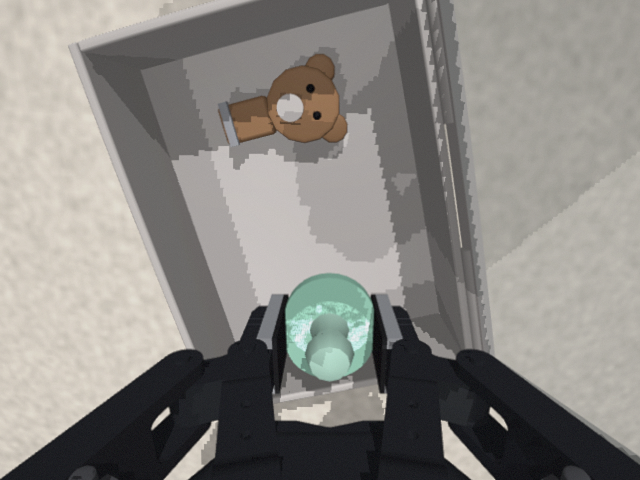

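Request:
step_arm([
  [1,[-60,0,0],0],
  [1,[-120,0,0],0],
  [1,[-170,0,0],0],
  [1,[-185,-3,-50],-0.12],
  [1,[-185,-6,-105],-0.25],
  [1,[-185,-9,-160],-0.38],
  [1,[-185,-12,-215],-0.5],
  [1,[-185,-15,-270],-0.63],
])

```text
clock: 15.12
tcp_pos: [0.5012, -0.0068, 0.2459]
eef_rot: [0.641, 0.299, 0.641, -0.299]
wrist_force: [1.0, -0.3, 0.6]
grip_width: 0.035
```

```bash
python3 - <<'E'
from h import *
go([.45,.27,.22],1.19)
print(r.get_obs()['grip_width'])
E
```

```text
pos [501.2  -6.8 245.9] shift [  25.8  138.8 -244.9] x [ 0.001 -0.    -1.   ] jawyaw 0.699
turn -0.491 or 2.65 q6 0.6980722986298463
0.03504877918905119
```

Request:
step_arm([
  [1,[0,27,-49],-0.1],
  [1,[5,55,-98],-0.2],
  [1,[10,83,-147],-0.3],
  [1,[15,111,-196],-0.4],
  [1,[25,139,-245],-0.49],
  [1,[25,139,-245],-0.49],
  [1,[25,139,-245],-0.49],
])

```text
clock: 16.0
tcp_pos: [0.4513, 0.2688, 0.2206]
eef_rot: [0.694, 0.135, 0.694, -0.136]
wrist_force: [-0.5, -0.5, -0.9]
grip_width: 0.0345
```

```bash
python3 - <<'E'
from h import *
p,R=pose(); im=save('wrist','w13.png');p2,R2=pose();print(p,p2,R[:,1],r.get_obs()['grip_width'])
np.savez('w13.npz',p=p2,R=R2)
c=im[180:400,230:430,::-1]
cv2.imwrite('pics/w13c.png',cv2.resize(c,None,fx=2.7,fy=2.7,interpolation=cv2.INTER_CUBIC))
E
```

```text
[0.45128364 0.26881351 0.22063819] [0.4516748  0.26819832 0.22083391] [ 3.75772836e-01  9.26711619e-01 -5.92268665e-04] 0.03472847675662132
```

View pics/w13.png

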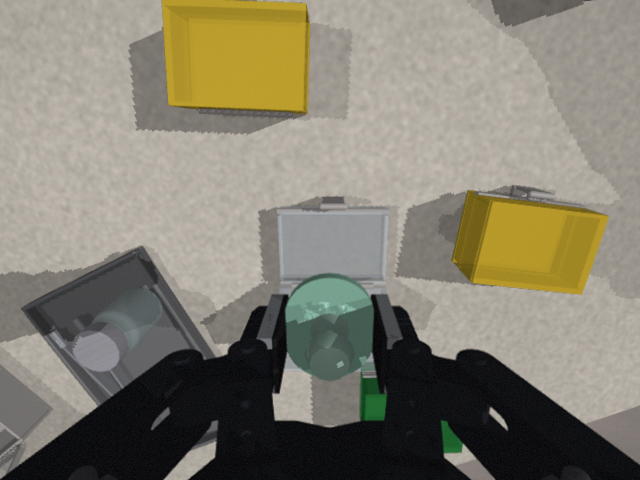

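View pics/w13c.png

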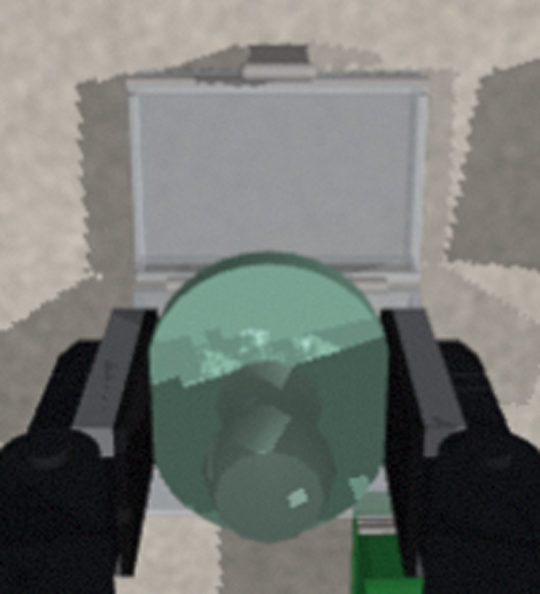

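```bash
python3 - <<'E'
from casefit import *
d=np.load('w13.npz');p,R=d['p'],d['R']
L=np.array([[-.037,.052,.022],[-.037,-.052,.022],[.037,.052,.022],[.037,-.052,.022]])
px=np.array([[388.5,209],[278,208.5],[385.2,278.5],[279.5,278.5]])
f=lambda q:(wrist_px(W(q,L),p,R)-px).ravel()
s=least_squares(f,[.4845,.2575,-.34]);print(s.x,s.cost,f(s.x).reshape(-1,2), wrist_px(W(s.x,[-.0445,0,.04]),p,R))
q=s.x; go([q[0],q[1],.06],q[2]+np.pi/2)
for c in('wrist',): print(r.tip_of(c,'case')[:1])
E
```

```text
[ 0.482   0.2617 -0.3915] 8.891616589353932 [[ 0.8122 -1.8114]
 [-1.0882 -1.8538]
 [ 0.019   2.3527]
 [ 0.278   1.8997]] [[333.4333 202.765 ]]
pos [451.7 268.2 220.8] shift [160.8   5.5  30.5] x [ 0. -0. -1.] jawyaw 1.184
turn 0.005 or -3.137 q6 0.7698687337036212
[{'at': [0.3069, 0.2562, -0.0004], 'score': 0.87}]
```

Request:
step_arm([
  [1,[40,4,30],0.005],
  [1,[90,4,30],0.005],
  [1,[130,4,30],0.005],
  [1,[130,4,30],0.005],
  [1,[130,4,30],0.005],
])

```text
clock: 16.73
tcp_pos: [0.4821, 0.2607, 0.0924]
eef_rot: [0.694, 0.138, 0.693, -0.138]
wrist_force: [0.4, 1.2, 0.2]
grip_width: 0.0348
```

```bash
python3 - <<'E'
from h import *
go([.483,.260,.0185],-.387+np.pi/2)
p,R=pose(); im=save('wrist','w14.png');print(r.get_obs()['wrist_force']);save('scene','s14.png')
go([.483,.260,.0185],-.387+np.pi/2)
E
```

```text
pos [482.1 260.7  92.4] shift [73.9 -0.4  1. ] x [ 0.002  0.001 -1.   ] jawyaw 1.178
turn -0.005 or 3.136 q6 0.7417264754069306
[ 0.40110848  0.39662785 -0.2350206 ]
pos [482.7 261.4  93.2] shift [74.7 -1.4  0.6] x [ 0.004  0.001 -1.   ] jawyaw 1.179
turn -0.005 or 3.137 q6 0.7417229725717087
```

View pics/w14.png

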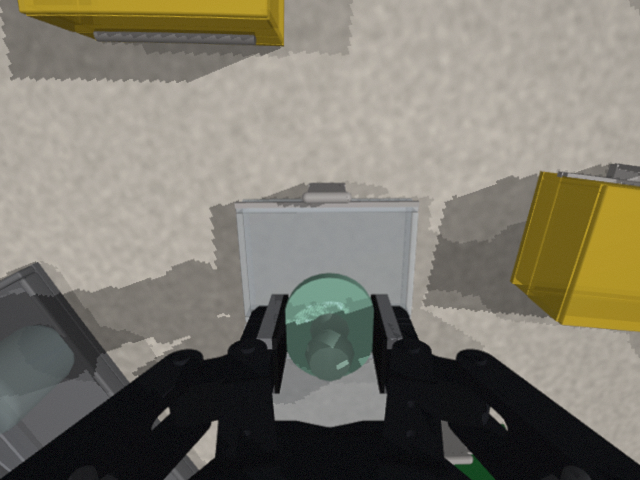

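View pics/s14.png

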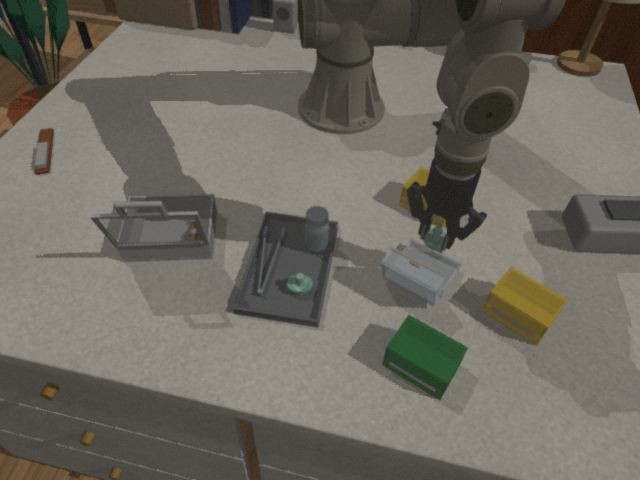

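```bash
python3 - <<'E'
from casefit import *
p,R=pose()
for q in([.483,.260,-.387],[.4836,.2579,-.384],[.482,.2617,-.3915]):
  print(wrist_px(W(q,[[-.037,.052,.022],[-.037,-.052,.022],[-.0445,0,.04]]),p,R).ravel())
E
```

```text
[414.6996 202.0298 231.539  202.9886 322.5496 195.0566]
[411.3632 204.1043 228.5623 205.6143 318.975  197.672 ]
[417.2431 199.7065 233.6709 199.8402 325.2485 192.0112]
```

Request:
step_arm([
  [1,[30,0.5,0.5],0],
  [1,[55,0.5,0.5],0],
  [1,[66,0.5,0.5],0],
  [1,[71,0.5,0.5],0],
  [1,[74,0.5,0.5],0],
  [1,[74,0.5,0.5],0],
])

```text
clock: 17.58
tcp_pos: [0.4823, 0.2618, 0.0188]
eef_rot: [0.694, 0.138, 0.693, -0.137]
wrist_force: [-1.9, -1.4, 7.9]
grip_width: 0.0349
```

```bash
python3 - <<'E'
from h import *
p,R=pose(); im=save('wrist','w15.png');print(p,r.get_obs()['wrist_force'],r.get_obs()['grip_width'])
E
```

```text
[0.48226219 0.26176137 0.01884339] [-3.15819192 -0.79397102  7.72056444] 0.034847578494965795
```

View pics/w15.png

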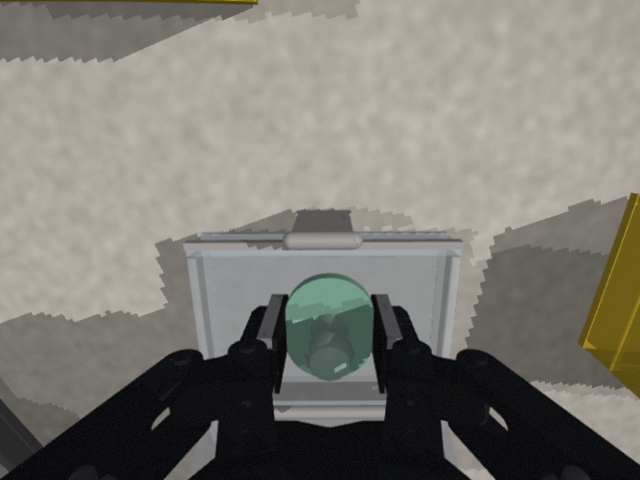

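Request:
step_arm([
  [1,[-1,0,0],0],
  [0.42,[-1,0,0],0],
  [0.42,[-1,0,0],0],
  [0.42,[-1,0,0],0],
  [0.42,[-20,0,-1],0],
  [0.42,[-60,0,-5],0],
  [0.42,[-115,0,-20],0],
  [0.42,[-150,0,-35],0],
])

```text
clock: 18.62
tcp_pos: [0.4496, 0.2752, 0.1692]
eef_rot: [0.694, 0.138, 0.693, -0.137]
wrist_force: [0.7, 0.7, -0.0]
grip_width: 0.0494
```

Request:
step_arm([
  [0.42,[-50,0,0],0],
  [0.42,[-50,0,0],0],
])

```text
clock: 18.88
tcp_pos: [0.4513, 0.2759, 0.2211]
eef_rot: [0.696, 0.139, 0.691, -0.136]
wrist_force: [-0.2, 0.7, -0.2]
grip_width: 0.0497
```

```bash
python3 - <<'E'
from h import *
p,R=pose(); im=save('wrist','w16.png');p,R=pose();print(p,r.get_obs()['grip_width'],r.get_obs()['wrist_force'])
np.savez('w16.npz',p=p,R=R)
cv2.imwrite('pics/w16c.png',cv2.resize(im[190:400,230:430,::-1],None,fx=2.8,fy=2.8,interpolation=cv2.INTER_CUBIC))
print(r.tip_of('wrist','paci')[:2],r.tip_of('wrist','case')[:3],r.tip_of('wrist','case_lid_front')[:2])
E
```

```text
[0.45024896 0.27538607 0.21867904] 0.04971065864465753 [-0.73497638 -0.10842458 -0.82281228]
[{'at': [0.4847, 0.2614, 0.005], 'score': 0.74}] [{'at': [0.5411, 0.4269, -0.0004], 'score': 0.77}, {'at': [0.3033, 0.2537, -0.0028], 'score': 0.68}, {'at': [0.6835, 0.2692, 0.0013], 'score': 0.6}] [{'at': [0.5721, 0.2214, 0.0769], 'score': 0.9}, {'at': [0.6447, 0.282, 0.0595], 'score': 0.8}]
```

View pics/w16.png

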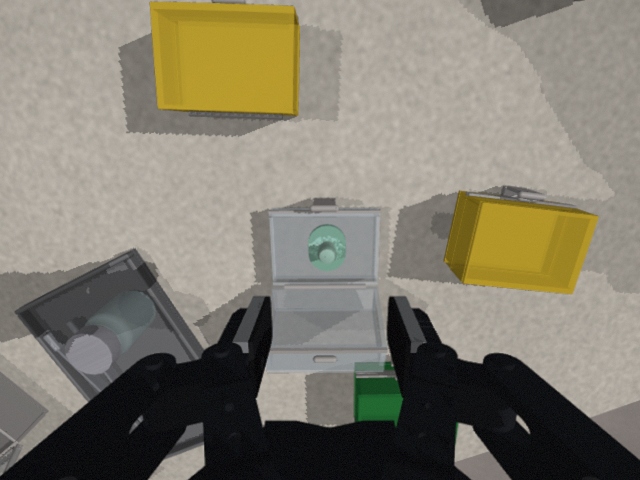

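View pics/w16c.png

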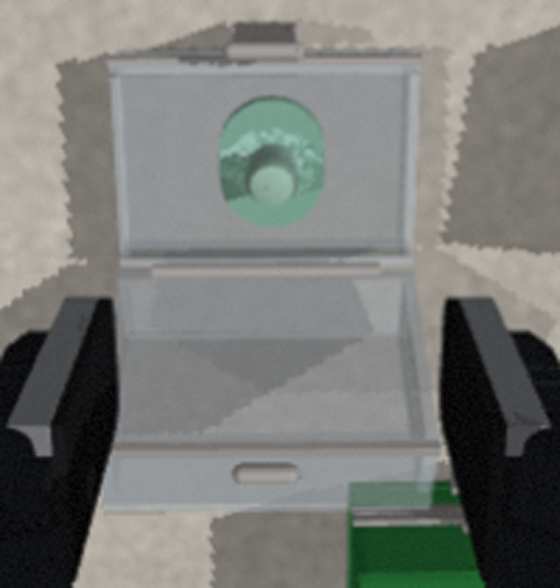

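```bash
python3 - <<'E'
from casefit import *
q=[.4838,.2618,-.387]
go(W(q,[.120,0,.20])[0],q[2]+np.pi/2)
go(W(q,[.120,0,.080])[0],q[2]+np.pi/2)
E
```

```text
pos [448.4 274.4 215.4] shift [ 15.1   2.3 157.5] x [-0.002 -0.001 -1.   ] jawyaw 1.18
turn -0.004 or 3.138 q6 0.7873924081734218
pos [448.4 274.4 215.4] shift [135.1   2.5 157.7] x [-0.002 -0.001 -1.   ] jawyaw 1.18
turn -0.004 or 3.138 q6 0.7873924081734218
```

Request:
step_arm([
  [1,[0,2,50],0],
  [1,[5,2,105],0],
  [1,[15,2,157],0],
  [1,[15,2,157],0],
  [1,[70,2,157],0],
  [1,[120,2,157],0],
  [1,[135,2,157],0],
  [1,[135,2,157],0],
], newtons=30)

```text
clock: 20.08
tcp_pos: [0.5937, 0.2169, 0.081]
eef_rot: [0.693, 0.137, 0.695, -0.138]
wrist_force: [0.4, 0.8, 1.0]
grip_width: 0.0
```

```bash
python3 - <<'E'
from casefit import *
q=[.4838,.2618,-.387]
go(W(q,[.120,0,.080])[0],q[2]+np.pi/2)
p,R=pose(); im=save('wrist','w17.png');print(r.get_obs()['grip_width'],r.get_obs()['wrist_force']);save('scene','s17.png')
E
```

```text
pos [593.7 216.9  81. ] shift [1.  0.1 1.3] x [-0.003 -0.001 -1.   ] jawyaw 1.18
turn -0.003 or 3.138 q6 0.6137718391331389
0.00021709394531312554 [-0.4162 -0.4138  0.9563]
```

View pics/w17.png

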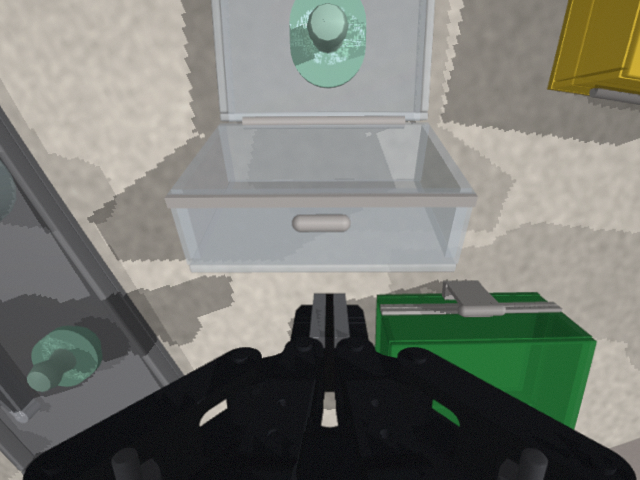

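View pics/s17.png

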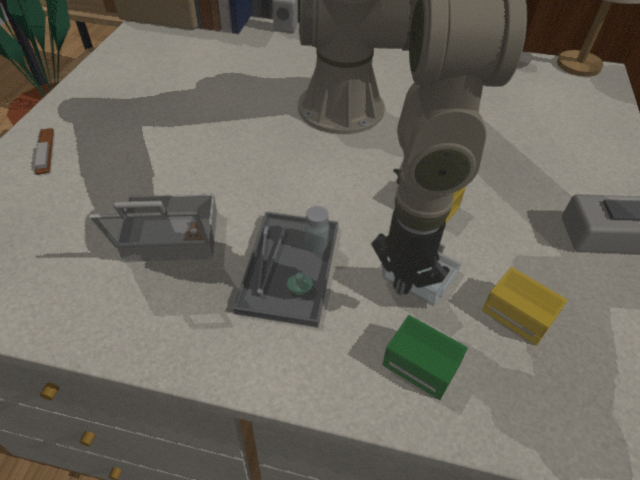

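Request:
step_arm([
  [1,[0,0,-12],0],
  [1,[-8,0,-24],0],
  [1,[-16,0,-35],0],
  [1,[-20,0,-44],0],
  [1,[-23,0,-53],0],
  [1,[-25,0,-61],0],
  [1,[-25,0,-68],0],
  [1,[-25,0,-75],0],
])

```text
clock: 21.18
tcp_pos: [0.5253, 0.2455, 0.1066]
eef_rot: [0.694, 0.137, 0.694, -0.137]
wrist_force: [1.2, 0.0, 0.2]
grip_width: 0.0003
```

```bash
python3 - <<'E'
from casefit import *
q=[.4838,.2618,-.387]
go(W(q,[.036,0,.105])[0],q[2]+np.pi/2)
p,R=pose(); im=save('wrist','w18.png');print(r.get_obs()['grip_width'],r.get_obs()['wrist_force']);save('scene','s18.png')
E
```

```text
pos [525.3 245.5 106.6] shift [ 1.6 -0.6 -8.6] x [-0. -0. -1.] jawyaw 1.18
turn -0.004 or 3.138 q6 0.6897987599600669
-0.00013877287404650594 [-1.4927 -0.1206  0.425 ]
```

View pics/w18.png

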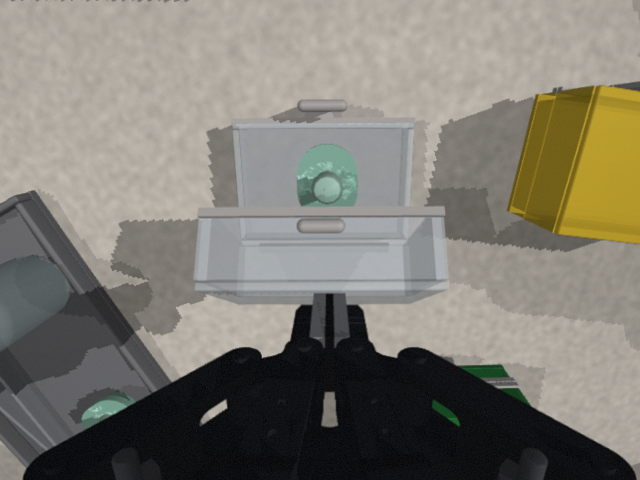

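View pics/s18.png

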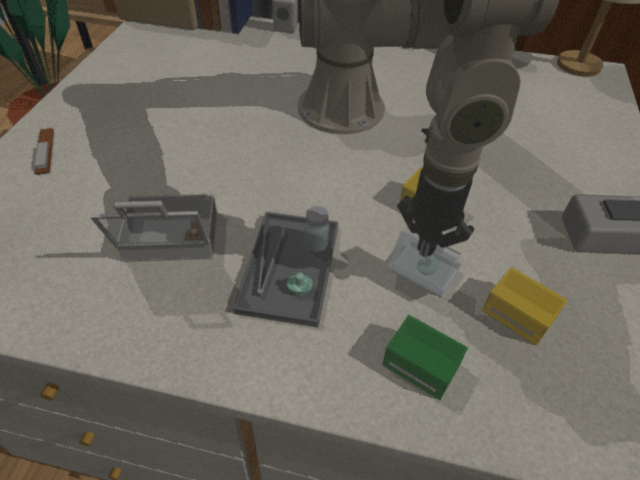

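Request:
step_arm([
  [1,[1,0,-8],0],
  [1,[2.5,0,-15],0],
  [1,[5,0,-22],0],
  [1,[8,0,-29],0],
  [1,[12,0,-36],0],
  [1,[16,0,-42],0],
  [1,[21,0,-47],0],
  [1,[26,0,-52],0],
])

```text
clock: 22.28
tcp_pos: [0.4771, 0.2654, 0.0804]
eef_rot: [0.694, 0.137, 0.694, -0.137]
wrist_force: [-0.5, -0.9, 2.9]
grip_width: -0.0001
```

```bash
python3 - <<'E'
from casefit import *
q=[.4838,.2618,-.387]
go(W(q,[-.028,0,.069])[0],q[2]+np.pi/2)
p,R=pose(); im=save('wrist','w19.png');print(r.get_obs()['grip_width'],r.get_obs()['wrist_force'])
E
```

```text
pos [477.1 265.4  80.4] shift [ 11.4  -0.9 -20.4] x [-0.  0. -1.] jawyaw 1.18
turn -0.004 or 3.138 q6 0.7512151178408637
-0.00025481050580150507 [-0.1343  0.1328  0.5978]
```

View pics/w19.png

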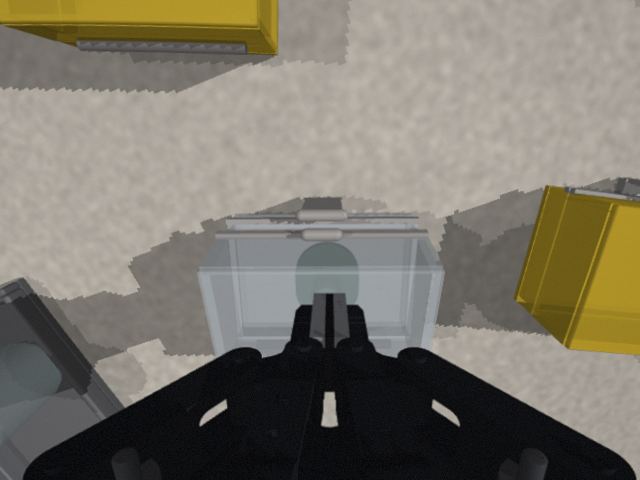

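Request:
step_arm([
  [1,[2,0,-6],0],
  [1,[5,0,-11],0],
  [1,[7,0,-16],0],
  [1,[9,0,-16],0],
  [1,[11,0,-16],0],
  [1,[12.5,0,-16],0],
  [1,[14,0,-16],0],
  [1,[14,0,-16],0],
])

```text
clock: 23.32
tcp_pos: [0.4623, 0.2718, 0.0686]
eef_rot: [0.694, 0.138, 0.694, -0.137]
wrist_force: [-5.8, 0.1, 17.3]
grip_width: -0.0003
```

```bash
python3 - <<'E'
from casefit import *
q=[.4838,.2618,-.387]
go(W(q,[-.026,0,.069])[0],q[2]+np.pi/2)
p,R=pose(); im=save('wrist','w20.png');print(r.get_obs()['wrist_force'])
E
```

```text
pos [462.3 271.8  68.6] shift [-0.5 -1.2 -2.3] x [ 0.     0.001 -1.   ] jawyaw 1.181
turn -0.003 or 3.138 q6 0.7715036114904928
[-5.6051  0.3088 17.117 ]
```

View pics/w20.png

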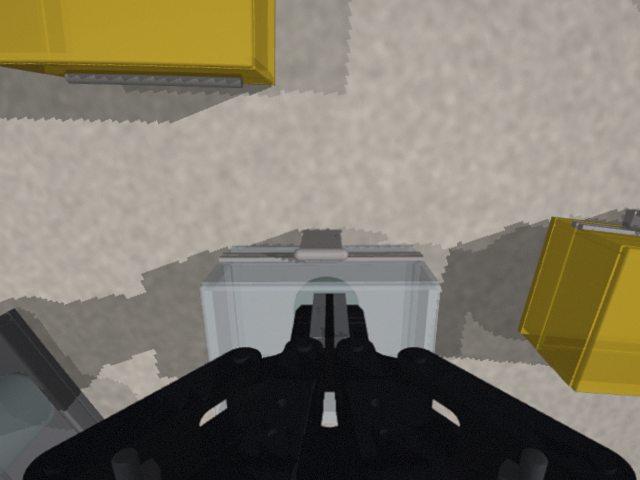

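Request:
step_arm([
  [1,[1.5,0,-1],0],
  [1,[1.5,0,-1],0],
  [1,[-3,0,0],0],
  [1,[-25,0,0],0],
  [1,[-80,0,-20],0],
  [1,[-130,0,-50],0],
  [1,[-170,0,-60],0],
  [1,[-170,0,-60],0],
])

```text
clock: 24.38
tcp_pos: [0.4082, 0.2953, 0.2398]
eef_rot: [0.695, 0.138, 0.692, -0.136]
wrist_force: [-0.6, 0.0, -0.0]
grip_width: 0.0
```

```bash
python3 - <<'E'
from casefit import *
im=save('wrist','w21.png');p,R=pose();np.savez('w21.npz',p=p,R=R)
for c in('wrist','top','scene'):
    if c!='wrist': save(c,c+'21.png')
    print(c,[ (np.round(d['at'],3),round(d['score'],2)) for d in r.tip_of(c,'case_lid_front')[:4]])
print(p,wrist_px(W([.4838,.2618,-.387],[[-.037,.052,.058],[-.037,-.052,.058],[.037,.052,.058],[.037,-.052,.058],[-.0445,0,.04]]),p,R))
E
```

```text
wrist [(array([0.448, 0.272, 0.055]), 0.76), (array([0.274, 0.266, 0.058]), 0.7)]
top [(array([0.447, 0.276, 0.061]), 0.95), (array([0.648, 0.282, 0.055]), 0.91), (array([0.27 , 0.267, 0.058]), 0.78), (array([0.511, 0.448, 0.058]), 0.68)]
scene [(array([0.509, 0.448, 0.059]), 0.79), (array([0.649, 0.288, 0.058]), 0.77), (array([0.271, 0.27 , 0.056]), 0.74), (array([0.453, 0.273, 0.058]), 0.59)]
[0.4077 0.2946 0.2377] [[381.5898 266.7322]
 [268.3186 267.1527]
 [378.4106 336.9342]
 [272.5039 337.3372]
 [325.06   252.7538]]
```

View pics/w21.png

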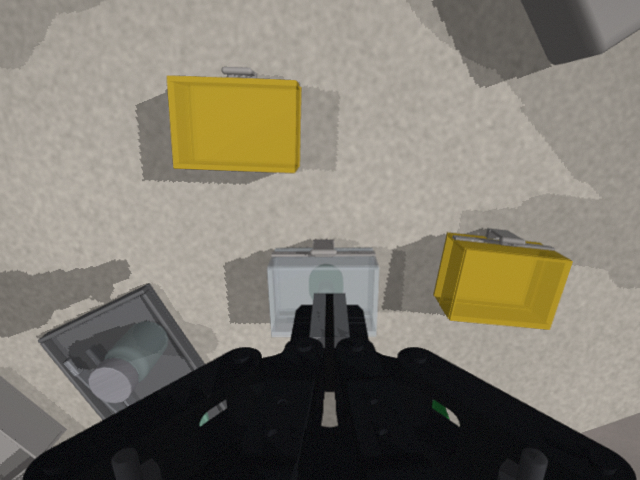

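View pics/scene21.png

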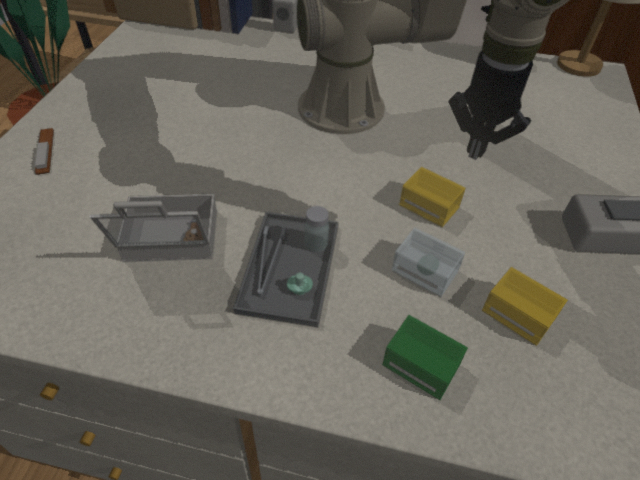

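Request:
step_arm([
  [1,[0,0,-60],0],
  [1,[0,0,-60],0],
  [1,[0,0,-60],0],
  [1,[0,0,-60],0],
])

```text
clock: 25.18
tcp_pos: [0.3526, 0.3167, 0.2364]
eef_rot: [0.694, 0.137, 0.694, -0.138]
wrist_force: [-0.2, 0.2, 0.2]
grip_width: -0.0002
```

```bash
python3 - <<'E'
from casefit import *
im=save('wrist','w22.png');s=save('scene','s22.png');p,R=pose()
P=wrist_px(W([.4838,.2618,-.387],[[-.037,.052,.058],[-.037,-.052,.058],[.037,.052,.058],[.037,-.052,.058],[-.0445,0,.04]]),p,R);print(p,P)
u,v=P[:4].mean(0).astype(int)
a=cv2.resize(im[max(v-70,0):v+70,u-70:u+70,::-1],(400,400),interpolation=cv2.INTER_CUBIC)
b=cv2.resize(s[215:305,380:470,::-1],(400,400),interpolation=cv2.INTER_CUBIC)
cv2.imwrite('pics/c22.png',np.hstack([a,b]));print(u,v)
E
```

```text
[0.3526 0.3167 0.2365] [[380.1499 324.8491]
 [272.4829 325.3121]
 [377.2459 387.9882]
 [276.4369 388.3911]
 [326.3692 309.3287]]
326 356
```

View pics/c22.png

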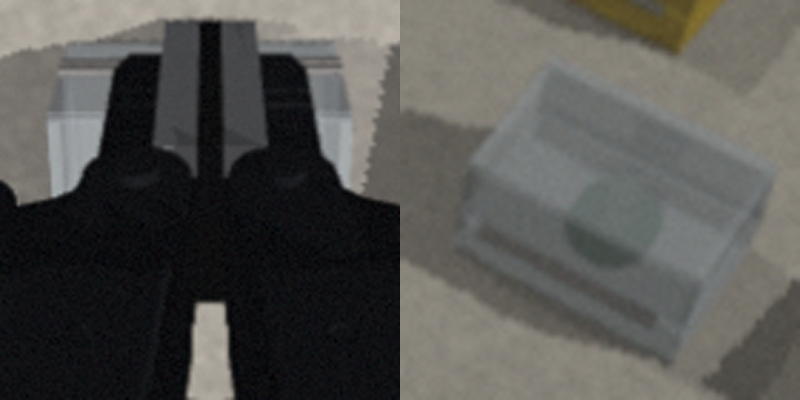

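```bash
python3 - <<'E'
import cv2,numpy as np
a=cv2.imread('pics/w20.png')[220:300,190:450];b=cv2.imread('pics/w21.png')[230:295,255:395]
cv2.imwrite('pics/c23.png',np.vstack([cv2.resize(a,(780,240),interpolation=cv2.INTER_CUBIC),cv2.resize(b,(780,358),interpolation=cv2.INTER_CUBIC)]))
E
```

```text
(no output)
```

View pics/c23.png

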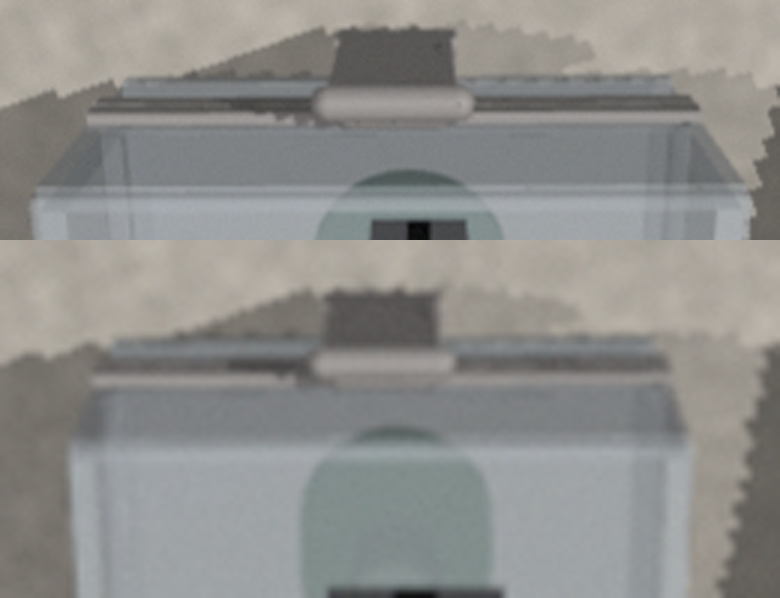

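```bash
python3 - <<'E'
from h import *
print(r.finish_job())
E
```

```text
the job is handed in; nothing more can be done
None
```

The job is handed in after about 25 s of the 70 s allowed. As far as the last pictures show, everything ended as asked.

- **Drying box:** I swung the lid back to about 1.8 rad by its handle and let go. It fell back to its stop and was still open in the last pictures.
- **Case lid before packing:** It started at about 1.2 rad, leaning over the case, so I pushed it right back before lifting the pacifier.
- **Pacifier:** I lifted it by the shield and stood it teat up, near the middle of the clear case.
- **Case lid closing:** I swept it shut from behind and pressed near the front edge. I measured about 17 N with the fingertips at the nominal shut height (57.6 mm against 58 mm). I then pressed about 1.5 mm further, without reading the force, and let go.
- **Last checks:** About 1.5 s after release the lid had not sprung back up, and the seam and catch looked the same as under pressure. The networks put its front edge at 55 to 61 mm.
- **Other things:** The bear clip, the things on the tray and the yellow and green look-alikes were where they began, judged by eye.

**Disagreements and limits:** The top camera was about 5 mm off from the wrist camera for the box, and I used the wrist views. My separate fits of the case's position differed by up to 5 mm, so I corrected them against the picture just before placing. The catch was judged only from the pictures and from the lid staying shut. The final lid angle was not measured to the 0.03 rad limit.

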